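Swing the inspection lens over the chip tray and lock it

TASK

With a fingertip, push the bar of the swing-arm lens, or the upright pin on it, round until the lens stands centred over the square chip tray; then push the lock lever on top of the pillar clockwise (seen from above) as far as it goes, leaving the lens centred over the tray. Grasp nothing, keep off the lens and its round frame, and leave the tray and everything else on the table undisturbed.

Things in the scene. Friction and masses are not known exactly. Their poses are not given: they have to be found in the camera images.
- stand: Fixed swing-arm lens stand: a flat grey half-round base plate 6 mm thick, reaching 195 mm from the pillar axis on the robot's side, a round grey foot 92 mm across and 18 mm high, and the pillar, 26 mm thick. Origin: on the pillar's axis, at the table top. z is up and is the axis of both the lens bar and the lock lever. Turned a little about z from start to start.
- lens_arm (a joint): Angle (rad) of the aluminium lens bar about the pillar, seen from above anticlockwise positive, -1.4 to 1.4. At 0 it points along the stand's -x (toward the robot). 12 mm wide, 14 mm high, underside 64 mm, top 78 mm above the table; bare from 17 to 115 mm from the axis. Stiff pivot: about 0.12 N m (1.5 N at 80 mm) moves it; stays where left.
- lens_centre (a point): Centre of the round lens in its black frame at the end of the bar (frame 69 mm across, 17 mm high, underside 62 mm above the table, not to be touched); 150 mm from the pillar axis, 71 mm above the table.
- lock_lever (a joint): Angle (rad) of the dark steel lock lever on the pillar top, seen from above clockwise positive; 0 open, pointing to the stand's left and a little away from the robot (20 deg from its +y toward +x); 1.5 its stop, locked. Starts at 0 to 0.4. 10 mm wide, 102 to 114 mm above the table, above the lens bar. About 0.12 N m (2.5 N at 48 mm) moves it; no spring, stays where left, independent of the lens bar.
- lever_end (a point): Centre of the round end of the lock lever (16 mm across, 100 to 116 mm above the table), 60 mm from the pillar axis, 108 mm above the table.
- chip_tray: Square black chip tray, 51 x 51 x 6 mm, loose on the base plate; the only square thing of the four that lie there under the sweep of the lens. Origin: centre of its underside. It lies about 150 mm (144 to 156) from the pillar axis, in one of four places, two on each side of where the lens starts.
- petri_dish: Round clear petri dish with a few chips in it, 66 mm across, 12 mm high, loose, in another of the four places. Origin: centre of its underside.
- tape_roll: Roll of tape lying flat, 65 mm across, 12 mm high, with a hole, loose, in another of the four places. Origin: centre of its underside.
- dust_cap: Round black dust cap, 36 mm across, 12 mm high, loose, in another of the four places. Origin: centre of its underside.
- loupe: Black loupe standing on its skirt, 38 mm across, 32 mm high, loose, at the right of the table, not needed. Origin: centre of its underside. Just beyond it the wire bonder's eyepieces reach out over the table to about 0.5 m ahead of the robot's base: keep the wrist clear of them, close to the robot, when coming round from the right.
- spare_eyepiece: Black eyepiece standing upright, 35 mm across, 47 mm high, loose, at the right of the table, not needed. Origin: centre of its underside.
- pin_top (a point): Centre of the top of the upright steel pin on the lens bar: 12 mm thick, 85 mm from the pillar axis, rising from the bar's top (78 mm) to 129 mm above the table. A good place to push, from either side of the bar.
Things that resemble listed ones, but are neither listed nor needed, are in the scene too. What is shaped like the chip_tray but purple or white is not meant.

How it is judged (in metres and radians):
On the way, in this order (a step that is already met when the one before it is completed fails the run):
1. the lens stands over the chip tray, at rest, with the lock lever not yet locked (horizontal distance between lens_centre and chip_tray below 0.012 m and velocity of joint lens_arm between -0.05 and 0.05 rad/s and value of joint lock_lever below 1.2 rad), for 0.2 s.
2. the lock lever is turned clockwise to its stop (value of joint lock_lever above 1.35 rad), for 0.2 s.
At the end, for the whole second after the job is handed in: The lens centre is within 12 mm (seen from above) of the chip tray's centre, the lock lever reads more than 1.35 of its 1.5 rad, and both are at rest (horizontal distance between lens_centre and chip_tray below 0.012 m and value of joint lock_lever above 1.35 rad and velocity of joint lens_arm between -0.05 and 0.05 rad/s and velocity of joint lock_lever between -0.05 and 0.05 rad/s); the robot touches nothing.
It fails at once if the lens or its round frame is touched (contact force between any of the fingers, the arm and lens_arm_c3 above 0.5 N).
It fails at once if the chip tray or another loose thing is lifted, carried or shoved by more than 6 mm (distance of any of chip_tray, petri_dish, tape_roll, dust_cap, loupe, spare_eyepiece from where it was at the start of the episode above 0.006 m).
It also fails if it takes over 54 s, if anything falls off the work surface, if the arm or the gripper's body presses on something with over 40 N, if the wrist force passes 120 N, or if a joint passes its speed limit or range.

ROBOT

A 6-joint arm with a two-finger parallel gripper is mounted at the origin on a cart in front of the work surface, level with it; the furniture and walls round the work are solid. World frame = base frame: x ahead of the robot, y to its left, z up, the work surface at z = 0. Lengths are in mm, angles in rad, forces in N, time in s.
With the tool pointing down it reaches from about 400 to 925 mm from the base axis. Payload 12.5 kg.
Tool frame: the origin (TCP) lies at the very end of the fingers, on their centre line; the grasp point (between the pads) lies 19 mm behind it; z points along the fingers, y is the line along which they close (so a half turn about z gives the same grasp; the last joint's range is limited). The gripper opens to 95 mm and grips with 3 to 60 N. Pads are 20 mm wide; open, the fingers measure 119 mm over their backs; the gripper's body (75 mm by 180 mm) begins 59 mm behind the grasp point.
Start: joints at [-1.451, 0.491, 1.559, -0, 1.092, -0.106], TCP at [139.951, -609.147, 214.661] pointing down, gripper open.
Joint ranges: [-3.1, 3.1], [-0.84, 2.19], [0.05, 2.79], [-1.13, 4.28], [0.06, 2.93], [-2.69, 2.69]. Speed limits (rad/s): [2.22, 2.22, 2.79, 3.14, 3.14, 3.14].

INTERFACE

Orientations are given as [roll, pitch, yaw] about the fixed x, y, z axes, in that order (R = Rz(yaw) Ry(pitch) Rx(roll)).
In Python, from cell import * gives the robot as it stands.
- The arm moves only by the tool jog_arm, never from a script. Its argument "targets" is a list of rows, each an object with "turn": the turn, a rotation vector about the world's x, y, z in degrees, a list of three; "slide": the shift along the world's x, y, z in mm, a list of three; "claw": the opening in per cent of the stroke, from 0 (shut) to 100 (fully open). In form: [{"turn": [wx, wy, wz], "slide": [x, y, z], "claw": claw}, ...]. A call has 1 to 5 rows; each row shifts and turns the commanded pose from where the row before left it; what a row does not reach is not made up. A row lasts 1/8 s, in which the tool goes at most 62.5 mm and 10.7 degrees, less where a joint would pass 70% of its speed; a pose out of reach is approached as far as the arm can. A call with a gripper value outside its range is refused whole. The fingers move at their own pace and stop on an object; the grip force is fixed at half the most. Time passes only in rows, so rows that do not move let the fingers close. It gives the time, the measured TCP pose, the force, the opening and the grip force at its end, in the units of the state.
- state(): the state, without advancing time (a new reading comes with each control period).
- read_camera(name): name is "scene" or "top"; returns a dict with "frame" (420x560x3 uint8, blue, green, red), "mtx" (3x3 intrinsics, pixels), "R" (3x3) and "t" (3): a world point X has camera coordinates R X + t. Camera axes: x right, y down, z forward; pixel columns grow to the right and rows downward; lengths in mm; the calibration is good to about 2 mm. A picture is of the moment at which its call begins. There is no depth.
- job_done(): hands the job in; it is judged then, once.
Trained networks look in the newest picture that a camera, given by its name, has taken for a name from the list of things; names that differ only in an ending like _2 or _b are one class to them, and where a whole thing is asked for, a point or a joint stands for the part that bears it (a point fixed in the world has none). Each returns a list of dicts, best first, with "conf" (0 to 1); they miss things now and then, are a little off and sometimes report something else, mostly with a low value. They report only what shows in the picture. A call takes as long as a camera call. They do not tell look-alikes from the thing itself.
- look_for(query, camera): "xy" ([column, row] in pixels, amid what is visible of it).
The state is a dict: "t": time; "joints": joint angles; "qvel": joint speeds; "tau": joint torques, N m; "eef_pos": TCP position; "tcp_rot": TCP orientation; "ft_force": force on the tool from outside, world axes, zero at the start; "moment": the same for the moment, N m; "opening": opening from 0.0 (shut) to 1.0 (fully open); "grip_force": force on a finger pad.
Only numpy, scipy, OpenCV 4.12 (cv2) and the standard library are available. Lean on these libraries where they do the work, as an engineer would, in place of code of your own. Each camera call takes 0.05 s, during which the arm holds its last target. There are 200 camera calls.

## Working session

There is one attempt and no reset: what is moved stays moved. The work goes in short steps, Python scripts to look and compute and a tool call to move; the robot and the scene stay as the last step left them, time stands still between calls to the robot, and variables do not carry over. Pictures are saved under pics/ and viewed, at most 10 in all, crops included, and the job is handed in when it is done.

Besides the shell and the picture viewer there is one more tool, called after "Emit:" in YAML: its name, and indented under it one key for each argument. jog_arm: Moves the arm, as the interface text tells. Its arguments: {"type":"object","properties":{"targets":{"type":"array","items":{"type":"object","properties":{"turn":{"type":"array","items":{"type":"number"}},"slide":{"type":"array","items":{"type":"number"}},"claw":{"type":"number"}}}}},"required":["targets"]}

```bash
mkdir -p pics; cat > h.py <<'E'
from cell import *
import numpy as np, cv2
def ray(c,uv,z):
    M=np.array(c["mtx"]);R=np.array(c["R"]);t=np.array(c["t"]).ravel()
    d=R.T@np.linalg.solve(M,[uv[0],uv[1],1.]);o=-R.T@t
    return (o+d*(z-o[2])/d[2])[:2]
def proj(c,X):
    p=np.array(c["mtx"])@(np.array(c["R"])@np.array(X,float)+np.array(c["t"]).ravel());return p[:2]/p[2]
E
python3 - <<'E'
from h import *
np.set_printoptions(precision=1,suppress=True)
Z=dict(stand=18,lens_centre=71,lens_arm=78,lock_lever=114,lever_end=108,chip_tray=6,petri_dish=6,tape_roll=12,dust_cap=12,loupe=32,spare_eyepiece=47,pin_top=129)
for n in ["top","scene"]:
    c=read_camera(n);cv2.imwrite(f"pics/{n}1.png",c["frame"])
    print(n,-np.array(c["R"]).T@np.array(c["t"]).ravel())
    for k,z in Z.items():
        print(k,[(np.round(d["xy"]).tolist(),round(d["conf"],2),ray(c,d["xy"],z).round().tolist()) for d in look_for(k,n)[:4]])
print(state()["t"],state()["tcp_rot"])
E
```

```text
top [ 309.3   50.4 1345.4]
stand [([229.0, 241.0], 0.76, [529.0, 196.0])]
lens_centre [([224.0, 261.0], 0.95, [462.0, 208.0]), ([346.0, 253.0], 0.36, [450.0, -161.0])]
lens_arm [([220.0, 262.0], 0.64, [460.0, 221.0]), ([213.0, 216.0], 0.59, [603.0, 233.0])]
lock_lever []
lever_end [([211.0, 215.0], 0.43, [600.0, 235.0])]
chip_tray [([148.0, 202.0], 0.67, [687.0, 452.0]), ([264.0, 239.0], 0.64, [527.0, 84.0]), ([404.0, 227.0], 0.64, [523.0, -372.0])]
petri_dish [([185.0, 252.0], 0.75, [509.0, 339.0])]
tape_roll [([206.0, 271.0], 0.63, [443.0, 274.0])]
dust_cap [([227.0, 246.0], 0.17, [515.0, 204.0])]
loupe []
spare_eyepiece [([391.0, 251.0], 0.56, [445.0, -308.0])]
pin_top [([222.0, 263.0], 0.98, [448.0, 207.0])]
scene [-58.6 472.4 943.1]
stand [([238.0, 281.0], 0.66, [510.0, 225.0])]
lens_centre [([248.0, 280.0], 0.58, [466.0, 216.0])]
lens_arm [([247.0, 279.0], 0.7, [464.0, 218.0])]
lock_lever [([216.0, 235.0], 0.48, [606.0, 226.0])]
lever_end [([215.0, 236.0], 0.79, [608.0, 227.0])]
chip_tray [([134.0, 280.0], 0.87, [678.0, 449.0]), ([280.0, 254.0], 0.63, [526.0, 77.0]), ([395.0, 192.0], 0.58, [523.0, -377.0])]
petri_dish [([204.0, 300.0], 0.85, [515.0, 324.0])]
tape_roll [([234.0, 305.0], 0.74, [456.0, 269.0]), ([215.0, 235.0], 0.67, [690.0, 197.0])]
dust_cap [([275.0, 278.0], 0.48, [465.0, 135.0])]
loupe [([363.0, 234.0], 0.74, [434.0, -149.0]), ([238.0, 277.0], 0.48, [511.0, 222.0])]
spare_eyepiece [([247.0, 280.0], 0.69, [480.0, 212.0])]
pin_top [([250.0, 281.0], 0.64, [426.0, 231.0])]
1.3 [ 3.1 -0.   0.2]
```

```bash
python3 - <<'E'
import cv2
a=cv2.imread("pics/top1.png")[180:300,130:290];b=cv2.imread("pics/scene1.png")[190:330,150:330]
cv2.imwrite("pics/a.png",cv2.resize(a,None,fx=5,fy=5,interpolation=cv2.INTER_CUBIC));cv2.imwrite("pics/b.png",cv2.resize(b,None,fx=4,fy=4,interpolation=cv2.INTER_CUBIC))
E
```

```text
(no output)
```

View pics/a.png

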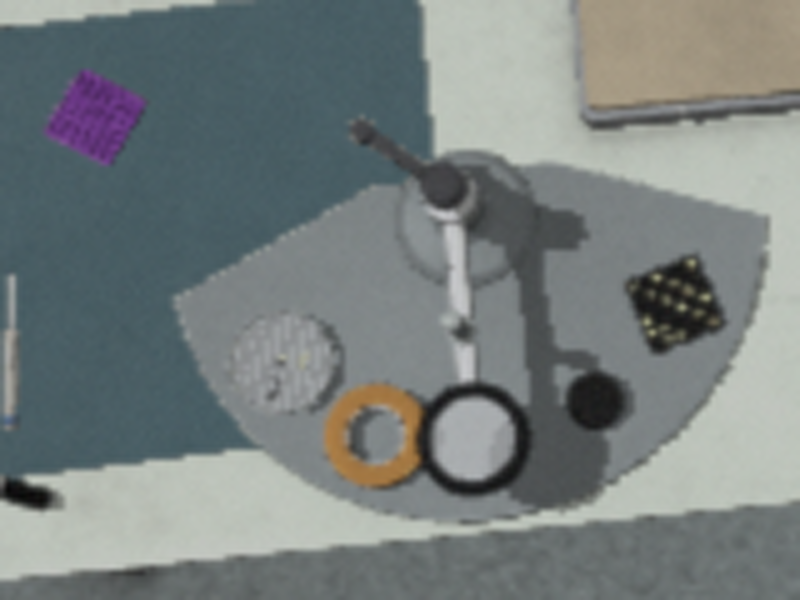

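View pics/b.png

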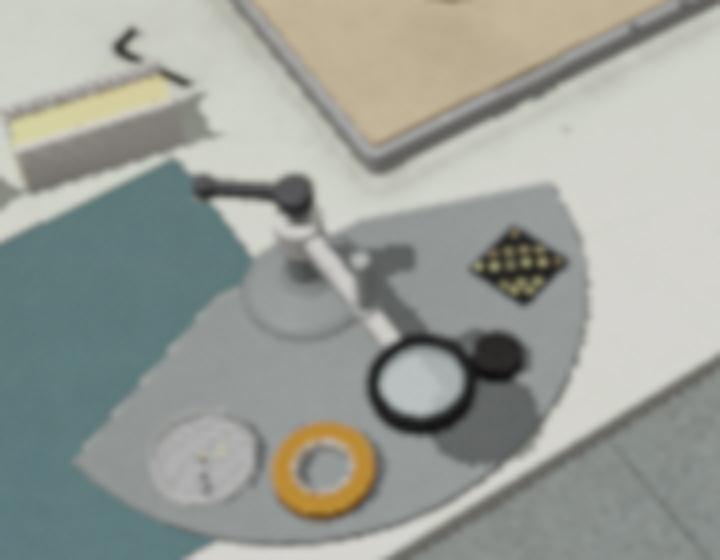

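View pics/top1.png

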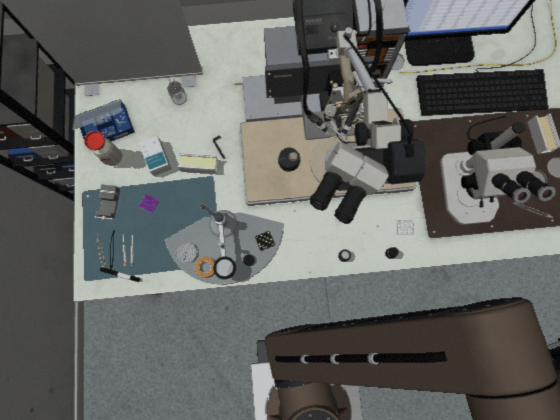

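```bash
python3 - <<'E'
from h import *
from scipy.optimize import least_squares
np.set_printoptions(precision=1,suppress=True)
T=read_camera("top");S=read_camera("scene")
A=lambda u,v:((u+.5)/5-.5+130,(v+.5)/5-.5+180)
B=lambda u,v:((u+.5)/4-.5+150,(v+.5)/4-.5+190)
pts=dict(knob=(A(446,185),B(295,190),118),foot=(A(468,219),B(307,288),18),lens=(A(474,438),B(421,382),75),pin=(A(459,326),B(360,260),129),lev=(A(361,130),B(205,187),116),tray=(A(676,304),B(519,265),6),cap=(A(597,401),B(498,355),12),tape=(A(376,436),B(325,471),12),dish=(A(287,362),B(207,458),10))
for k,(a,b,z) in pts.items(): print(k,ray(T,a,z),ray(S,b,z))
def f(p):
    x,y,a,l=p;o=np.array([x,y])
    P=lambda r,t,z:[x+r*np.cos(t),y+r*np.sin(t),z]
    W=dict(foot=P(0,0,18),lens=P(150,a,77),pin=P(85,a,129),lev=P(60,l,116))
    return np.concatenate([np.r_[proj(T,X)-pts[k][0],proj(S,X)-pts[k][1]] for k,X in W.items()])
r=least_squares(f,[600,200,-3.1,1.9],loss="soft_l1");p=r.x;print(p[:2],np.degrees(p[2:]));print(r.fun.reshape(-1,2,2) if r.fun.size==16 else f(p))
for k in ["tray","cap","tape","dish"]:
    w=(ray(T,pts[k][0],pts[k][2])+ray(S,pts[k][1],pts[k][2]))/2-p[:2];print(k,w+p[:2],np.hypot(*w),np.degrees(np.arctan2(w[1],w[0])))
E
```

```text
knob [590.1 209.8] [585.3 214.2]
foot [589.2 210.1] [581.8 218.5]
lens [442.3 208.7] [440. 211.]
pin [502.6 206.3] [505.  211.7]
lev [629.4 258.9] [622.1 260.5]
tray [523.   81.6] [522.6  81.9]
cap [464.7 137. ] [464.9 138.2]
tape [456.1 278.4] [454.6 277.1]
dish [509.  332.7] [506.7 334.2]
[589.2 212.5] [-179.    51.4]
[[[-0.8  0.1]
  [ 0.6 -2.8]]

 [[-0.4  1. ]
  [ 0.5 -0.5]]

 [[-1.7 -0.4]
  [ 0.4  0.1]]

 [[-0.1  0.9]
  [-0.4 -1.3]]]
tray [522.8  81.7] 146.6986279193267 -116.91513251069865
cap [464.8 137.6] 145.22428294658965 -148.93484902052452
tape [455.3 277.8] 148.896005751412 154.0302515337189
dish [507.8 333.5] 145.7386740120335 123.9444011510892
```

The black tray with gold chips at top (264,239) / scene (280,254) is the chip tray. The purple one at (148,202) and the white one at (404,227) are look-alikes, and they also lie off the base plate. The lens points about 180° (pin top ≈ (504,210)) and the tray lies at −117° from the pillar at (589,211). The bar therefore has to turn about 63° anticlockwise, pushed on its left side.

Emit:
jog_arm:
  targets:
    - {"slide": [27,46,0],"claw": 0}
    - {"slide": [27,46,0],"claw": 0}
    - {"slide": [27,46,0],"claw": 0}
    - {"slide": [27,46,0],"claw": 0}
    - {"slide": [27,46,0],"claw": 0}

```text
validation failed for argument at $.ta...
```

Emit:
jog_arm:
  targets:
    - {"slide": [25,50,0],"claw": 0}
    - {"slide": [23,45,0],"claw": 0}
    - {"slide": [22,45,0],"claw": 0}
    - {"slide": [22,45,0],"claw": 0}
    - {"slide": [22,45,0],"claw": 0}

```text
validation failed for argument at $.ta...
```

Each row needs a turn as well.

Emit:
jog_arm:
  targets:
    - {"turn": [0,0,0],"slide": [27,46,0],"claw": 0}
    - {"turn": [0,0,0],"slide": [27,46,0],"claw": 0}
    - {"turn": [0,0,0],"slide": [27,46,0],"claw": 0}
    - {"turn": [0,0,0],"slide": [27,46,0],"claw": 0}
    - {"turn": [0,0,0],"slide": [27,46,0],"claw": 0}

```text
t: 2.02
eef_pos: [275.6, -377.7, 214.8]
tcp_rot: [3.141, -0.0, 0.225]
ft_force: [0.6, -0.6, -0.4]
opening: 0.532
grip_force: 0.0
```

Emit:
jog_arm:
  targets:
    - {"turn": [0,0,0],"slide": [25,48,0],"claw": 0}
    - {"turn": [0,0,0],"slide": [22,45,0],"claw": 0}
    - {"turn": [0,0,0],"slide": [22,45,0],"claw": 0}
    - {"turn": [0,0,0],"slide": [22,45,0],"claw": 0}
    - {"turn": [0,0,0],"slide": [22,45,0],"claw": 0}

```text
t: 2.65
eef_pos: [388.5, -149.7, 214.9]
tcp_rot: [3.141, -0.001, 0.226]
ft_force: [0.7, -0.6, 0.6]
opening: 0.025
grip_force: 0.0
```

Emit:
jog_arm:
  targets:
    - {"turn": [0,0,0],"slide": [8,52,0],"claw": 0}
    - {"turn": [0,0,0],"slide": [8,52,0],"claw": 0}
    - {"turn": [0,0,0],"slide": [8,52,0],"claw": 0}
    - {"turn": [0,0,0],"slide": [8,52,0],"claw": 0}

```text
t: 3.15
eef_pos: [420.1, 58.6, 214.9]
tcp_rot: [3.141, -0.001, 0.226]
ft_force: [0.8, -0.1, -0.5]
opening: 0.005
grip_force: 0.0
```

Emit:
jog_arm:
  targets:
    - {"turn": [0,0,-6.5],"slide": [21,48,0],"claw": 0}
    - {"turn": [0,0,-6.5],"slide": [21,48,0],"claw": 0}
    - {"turn": [0,0,0],"slide": [21,48,0],"claw": 0}
    - {"turn": [0,0,0],"slide": [21,48,0],"claw": 0}
    - {"turn": [0,0,0],"slide": [0,0,-20],"claw": 0}

```text
t: 3.78
eef_pos: [505.3, 251.8, 195.0]
tcp_rot: [-3.14, -0.003, 0.002]
ft_force: [-0.4, -1.9, -0.5]
opening: 0.006
grip_force: 0.0
```

```bash
python3 - <<'E'
from h import *
s=state();print(s["joints"],s["eef_pos"])
c=read_camera("scene");cv2.imwrite("pics/c.png",cv2.resize(c["frame"][140:340,130:360],None,fx=3,fy=3,interpolation=cv2.INTER_CUBIC))
E
```

```text
[3.45314054e-01 4.25524094e-01 1.73485465e+00 1.83924561e-04
 9.78178018e-01 1.91417250e+00] [505.28376979 251.84256558 194.96060274]
```

View pics/c.png

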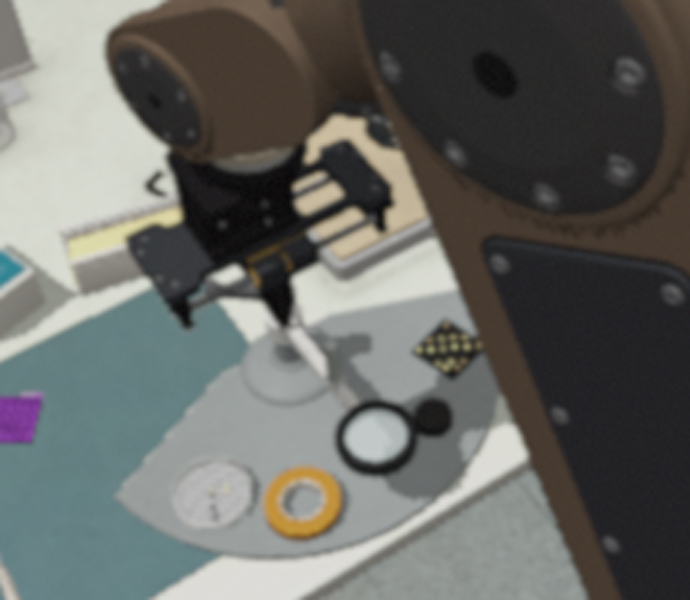

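The view shows the closed fingertips left of the bar (crop ~(285,310)), clear of everything. I'll lower them and push.

Emit:
jog_arm:
  targets:
    - {"turn": [0,0,0],"slide": [0,0,-50],"claw": 0}
    - {"turn": [0,0,0],"slide": [0,0,-48],"claw": 0}
    - {"turn": [0,0,0],"slide": [0,-10,0],"claw": 0}
    - {"turn": [0,0,0],"slide": [0,-8,0],"claw": 0}
    - {"turn": [0,0,0],"slide": [0,-4,0],"claw": 0}

```text
t: 4.45
eef_pos: [504.9, 226.3, 98.7]
tcp_rot: [-3.141, -0.003, -0.002]
ft_force: [-0.8, 1.4, 0.1]
opening: 0.005
grip_force: 0.7
```

Emit:
jog_arm:
  targets:
    - {"turn": [0,0,6],"slide": [-1.3,-7.5,0],"claw": 0}
    - {"turn": [0,0,6],"slide": [-0.4,-9,0],"claw": 0}
    - {"turn": [0,0,6],"slide": [0.6,-9,0],"claw": 0}
    - {"turn": [0,0,6],"slide": [1.5,-8.8,0],"claw": 0}
    - {"turn": [0,0,6],"slide": [2.4,-8.7,0],"claw": 0}

```text
t: 5.08
eef_pos: [507.5, 183.7, 98.4]
tcp_rot: [3.141, -0.003, 0.526]
ft_force: [0.6, 2.0, 0.8]
opening: 0.007
grip_force: 0.8
```

Emit:
jog_arm:
  targets:
    - {"turn": [0,0,6],"slide": [3.2,-8.3,0],"claw": 0}
    - {"turn": [0,0,6],"slide": [4.2,-8,0],"claw": 0}
    - {"turn": [0,0,6],"slide": [5,-7.4,0],"claw": 0}
    - {"turn": [0,0,3],"slide": [2.8,-3.6,0],"claw": 0}

```text
t: 5.58
eef_pos: [522.6, 156.1, 98.3]
tcp_rot: [3.14, -0.002, 0.891]
ft_force: [-0.9, 1.1, 1.1]
opening: 0.006
grip_force: 0.8
```

```bash
python3 - <<'E'
from h import *
for n in ["scene","top"]:
    c=read_camera(n);print(n,[(k,[(np.round(d["xy"]).tolist(),round(d["conf"],2),ray(c,d["xy"],z).round().tolist()) for d in look_for(k,n)[:3]]) for k,z in [("lens_centre",75),("chip_tray",6),("lever_end",108)]])
    f=c["frame"][180:320,150:340] if n=="scene" else c["frame"][180:300,130:290]
    cv2.imwrite(f"pics/d_{n}.png",cv2.resize(f,None,fx=4,fy=4,interpolation=cv2.INTER_CUBIC))
E
```

```text
scene [('lens_centre', [([269.0, 250.0], 0.63, [510.0, 122.0])]), ('chip_tray', [([271.0, 251.0], 0.54, [551.0, 92.0])]), ('lever_end', [([216.0, 235.0], 0.51, [609.0, 224.0])])]
top [('lens_centre', [([265.0, 243.0], 0.7, [503.0, 79.0])]), ('chip_tray', [([144.0, 202.0], 0.68, [689.0, 466.0]), ([403.0, 229.0], 0.47, [517.0, -367.0])]), ('lever_end', [])]
```

View pics/d_scene.png

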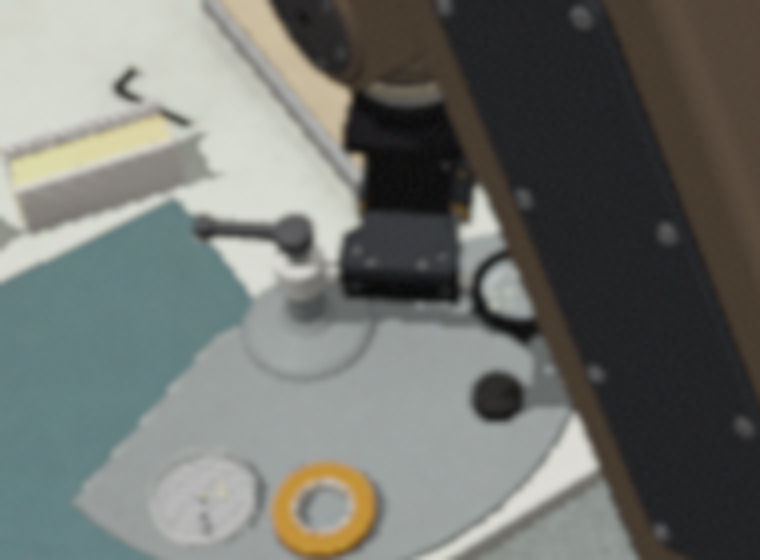

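The scene camera shows the lens frame (crop ~(520,292)) swung near the tray, partly hidden by the forearm. I'll check the top view.

View pics/d_top.png

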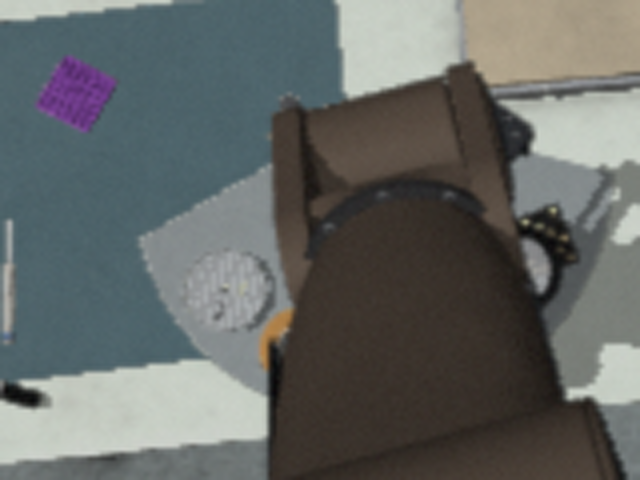

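```bash
python3 - <<'E'
from h import *
S=read_camera("scene");s=state();print(s["eef_pos"],s["tcp_rot"])
w=ray(S,((522.5)/4-.5+150,(292.5)/4-.5+180),77);o=np.array([589,211.]);d=w-o;print(w,np.hypot(*d),np.degrees(np.arctan2(d[1],d[0])))
E
```

```text
[521.9314819  156.68263788  96.81978992] [ 3.14136109e+00 -1.85526018e-04  8.88746750e-01]
[486.24396857 103.87966157] 148.43708735357222 -133.80872564033268
```

Emit:
jog_arm:
  targets:
    - {"turn": [0,0,5],"slide": [5,-5.5,0],"claw": 0}
    - {"turn": [0,0,5],"slide": [5.5,-5.2,0],"claw": 0}
    - {"turn": [0,0,0],"slide": [0,0,0],"claw": 0}
    - {"turn": [0,0,0],"slide": [-13,7,0],"claw": 0}
    - {"turn": [0,0,0],"slide": [-10,6,50],"claw": 0}

```text
t: 6.65
eef_pos: [506.7, 159.2, 144.6]
tcp_rot: [-3.136, 0.004, 1.062]
ft_force: [0.0, 0.6, 0.3]
opening: 0.002
grip_force: 0.0
```

Emit:
jog_arm:
  targets:
    - {"turn": [0,0,0],"slide": [0,30,50],"claw": 0}
    - {"turn": [0,0,0],"slide": [5,55,0],"claw": 0}
    - {"turn": [0,0,0],"slide": [5,45,0],"claw": 0}

```text
t: 7.02
eef_pos: [518.4, 291.0, 197.5]
tcp_rot: [3.141, -0.001, 1.062]
ft_force: [0.9, -0.9, 0.0]
opening: 0.006
grip_force: 0.0
```

```bash
python3 - <<'E'
from h import *
n="scene"
c=read_camera(n);print(n,[(k,[(np.round(d["xy"]).tolist(),round(d["conf"],2),ray(c,d["xy"],z).round().tolist()) for d in look_for(k,n)[:3]]) for k,z in [("lens_centre",75),("chip_tray",6),("lever_end",108)]])
f=c["frame"][190:330,150:330].copy()
f=cv2.resize(f,None,fx=4,fy=4,interpolation=cv2.INTER_CUBIC)
cv2.imwrite("pics/e.png",f)
E
```

```text
scene [('lens_centre', [([247.0, 245.0], 0.69, [559.0, 161.0])]), ('chip_tray', [([136.0, 279.0], 0.61, [678.0, 445.0])]), ('lever_end', [([222.0, 240.0], 0.42, [587.0, 218.0])])]
```

View pics/e.png

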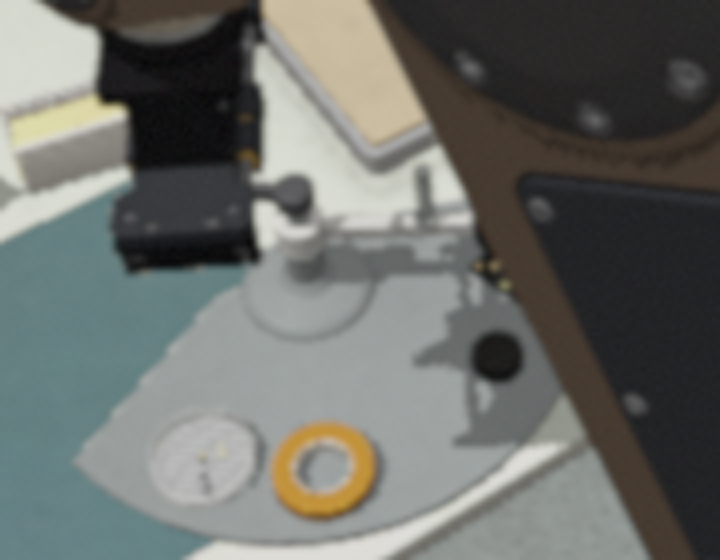

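The pin is visible (top at crop (422,172), foot at (422,218)), but the lens is behind the forearm. I'll compute the pin angle and look from the top.

```bash
python3 - <<'E'
from h import *
np.set_printoptions(precision=1,suppress=True)
S=read_camera("scene");o=np.array([589,211.])
B=lambda u,v:((u+.5)/4-.5+150,(v+.5)/4-.5+190)
for uv,z in [((422,170),129),((422,218),80),((470,216),78)]:
    w=ray(S,B(*uv),z);d=w-o;print(w,np.hypot(*d),np.degrees(np.arctan2(d[1],d[0])))
for a in (-126,-122,-118,-114):
    r=np.radians(a);X=[*(o+85*np.array([np.cos(r),np.sin(r)])),129];p=proj(S,X);print(a,(p+.5-[150,190])*4-.5)
c=read_camera("top");print([(k,[(np.round(d["xy"]).tolist(),round(d["conf"],2),ray(c,d["xy"],z).round().tolist()) for d in look_for(k,"top")[:3]]) for k,z in [("lens_centre",75),("chip_tray",6),("lever_end",108),("pin_top",129)]])
cv2.imwrite("pics/f.png",cv2.resize(c["frame"][180:280,170:300],None,fx=6,fy=6,interpolation=cv2.INTER_CUBIC))
E
```

```text
[544.9 142. ] 81.91992658528514 -122.57962754948032
[545.7 144.2] 79.61429370812392 -122.98079858275969
[530.3 116. ] 111.6426681944174 -121.73274789303325
-126 [426.5 175.9]
-122 [426.8 168.9]
-118 [426.5 161.9]
-114 [425.5 155. ]
[('lens_centre', [([261.0, 236.0], 0.85, [527.0, 89.0])]), ('chip_tray', [([146.0, 198.0], 0.64, [701.0, 461.0]), ([345.0, 256.0], 0.6, [449.0, -170.0]), ([399.0, 229.0], 0.59, [518.0, -354.0])]), ('lever_end', []), ('pin_top', [([258.0, 237.0], 0.83, [515.0, 97.0])])]
```

View pics/f.png

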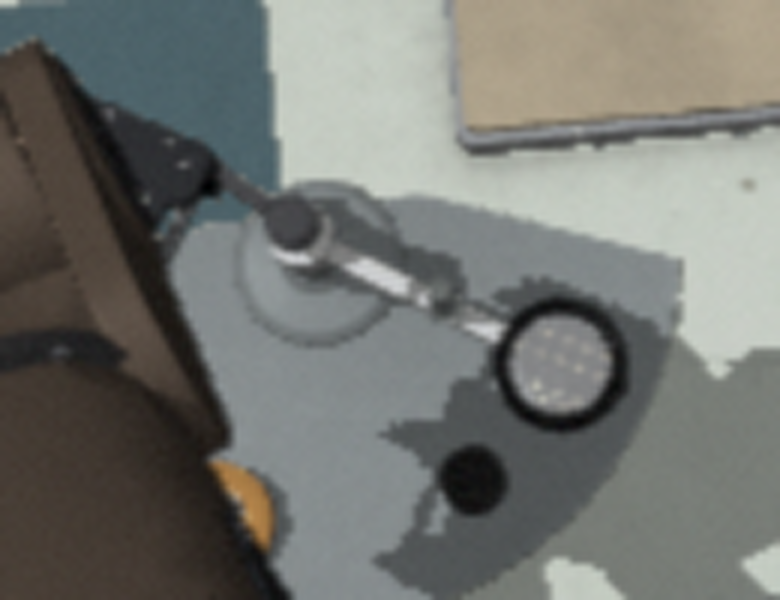

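The top view is clear: lens frame centre at crop (562,364), with the tray's chips showing through it. I'll compute the error with this same view model.

```bash
python3 - <<'E'
from h import *
np.set_printoptions(precision=1,suppress=True)
c=read_camera("top");o=np.array([589.,211]);tr=np.array([522.8,81.7])
f=lambda u,v:((u+.5)/6-.5+170,(v+.5)/6-.5+180)
im=cv2.resize(c["frame"][180:280,170:300],None,fx=6,fy=6,interpolation=cv2.INTER_CUBIC)
m=(im.max(2)<45).astype(np.uint8);m[:,:480]=0;m[:280]=0;m[440:]=0;m[:,650:]=0
k=max(cv2.findContours(m,cv2.RETR_EXTERNAL,cv2.CHAIN_APPROX_NONE)[0],key=cv2.contourArea)
(cx,cy),r=cv2.minEnclosingCircle(k);print(cx,cy,r,cv2.fitEllipse(k))
for uv in [(562,364),(cx,cy)]:
    w=ray(c,f(*uv),77);d=w-o;print(w,np.hypot(*d),np.degrees(np.arctan2(*d[::-1])),w-tr)
for a in(-122,-120,-118,-116):
    q=np.radians(a);P=o+150*np.array([np.cos(q),np.sin(q)]);p=(proj(c,[*P,77])-[170,180]+.5)*6-.5;print(a,p,P-tr,np.hypot(*(P-tr)))
E
```

```text
562.0426635742188 365.1899108886719 67.66963958740234 ((561.0462646484375, 365.2195129394531), (129.6734161376953, 131.6279754638672), 175.2753448486328)
[512.6  84.6] 147.71052418203203 -121.16356757288851 [-10.2   2.9]
[512.   84.6] 148.00086310581474 -121.37279614924809 [-10.8   2.9]
-122 [564.1 369.7] [-13.3   2.1] 13.451682512637007
-120 [568.6 360.6] [-8.8 -0.6] 8.820690857388898
-118 [572.8 351.2] [-4.2 -3.1] 5.261904225129229
-116 [576.6 341.8] [ 0.4 -5.5] 5.536963863367262
```

Lens is at −121.3°, about 11 mm short. It needs about 4.3° more, so I'll go back and nudge it.

Emit:
jog_arm:
  targets:
    - {"turn": [0,0,0],"slide": [-1,-50,0],"claw": 0}
    - {"turn": [0,0,0],"slide": [-1,-50,0],"claw": 0}
    - {"turn": [0,0,0],"slide": [-1,-35.5,-20],"claw": 0}
    - {"turn": [0,0,0],"slide": [0,0,-40],"claw": 0}
    - {"turn": [0,0,0],"slide": [0,0,-40],"claw": 0}

```text
t: 8.2
eef_pos: [516.7, 152.4, 96.1]
tcp_rot: [3.14, -0.001, 1.062]
ft_force: [0.4, -0.4, 0.4]
opening: 0.005
grip_force: 0.0
```

Emit:
jog_arm:
  targets:
    - {"turn": [0,0,0],"slide": [0,0,0],"claw": 0}

```text
t: 8.32
eef_pos: [515.3, 152.7, 94.9]
tcp_rot: [-3.138, 0.003, 1.063]
ft_force: [-0.3, 0.6, 0.7]
opening: 0.004
grip_force: 0.0
```

Emit:
jog_arm:
  targets:
    - {"turn": [0,0,0],"slide": [9,-4,0],"claw": 0}
    - {"turn": [0,0,0],"slide": [6,-2.5,0],"claw": 0}
    - {"turn": [0,0,0],"slide": [4,-1.7,0],"claw": 0}
    - {"turn": [0,0,0],"slide": [4,-1.6,0],"claw": 0}
    - {"turn": [0,0,0],"slide": [0,0,0],"claw": 0}

```text
t: 8.95
eef_pos: [539.8, 143.5, 96.8]
tcp_rot: [3.141, -0.0, 1.063]
ft_force: [-0.3, -0.2, 0.1]
opening: 0.006
grip_force: 0.0
```

Emit:
jog_arm:
  targets:
    - {"turn": [0,0,0],"slide": [0,0,0],"claw": 0}
    - {"turn": [0,0,0],"slide": [-13,7,0],"claw": 0}
    - {"turn": [0,0,0],"slide": [-10,6,50],"claw": 0}
    - {"turn": [0,0,0],"slide": [0,35,50],"claw": 0}
    - {"turn": [0,0,0],"slide": [5,50,0],"claw": 0}

```text
t: 9.57
eef_pos: [521.8, 242.8, 200.7]
tcp_rot: [3.137, -0.005, 1.062]
ft_force: [0.3, -0.3, -1.2]
opening: 0.003
grip_force: 0.0
```

Emit:
jog_arm:
  targets:
    - {"turn": [0,0,0],"slide": [5,50,0],"claw": 0}
    - {"turn": [0,0,0],"slide": [0,0,0],"claw": 0}

```text
t: 9.82
eef_pos: [525.2, 294.5, 196.3]
tcp_rot: [-3.141, -0.0, 1.067]
ft_force: [-0.6, 0.5, -0.8]
opening: 0.004
grip_force: 0.0
```

```bash
cat > lens.py <<'E'
from h import *
np.set_printoptions(precision=1,suppress=True)
def lens(name):
    c=read_camera("top");o=np.array([589.,211]);tr=np.array([522.8,81.7])
    f=lambda u,v:((u+.5)/6-.5+170,(v+.5)/6-.5+180)
    im=cv2.resize(c["frame"][180:280,170:300],None,fx=6,fy=6,interpolation=cv2.INTER_CUBIC)
    cv2.imwrite(name,im)
    m=(im.max(2)<45).astype(np.uint8);m[:,:480]=0;m[:260]=0;m[440:]=0;m[:,670:]=0
    k=max(cv2.findContours(m,cv2.RETR_EXTERNAL,cv2.CHAIN_APPROX_NONE)[0],key=cv2.contourArea)
    (cx,cy),r=cv2.minEnclosingCircle(k)
    w=ray(c,f(cx,cy),77);d=w-o;print("lens px",cx,cy,r,w,np.hypot(*d),np.degrees(np.arctan2(*d[::-1])),w-tr)
    print(state()["t"],state()["eef_pos"])
E
python3 -c "
from lens import *
lens('pics/g.png')"
```

```text
lens px 566.1461791992188 351.1612243652344 72.97004699707031 [518.9  81.9] 146.86310418646642 -118.48834122027539 [-3.9  0.2]
9.875 [525.2 292.8 196.2]
```

View pics/g.png

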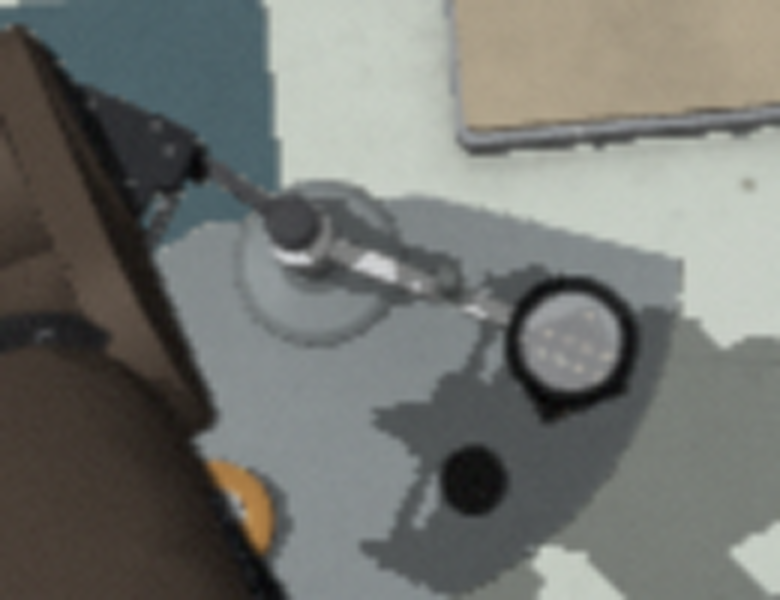

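The lens frame centre is at crop (571,343), about −116.3°, with tray corners evenly around it and ~3 mm off. Next is the lever, which is still at ~51°: I'll go down on its anticlockwise side.

Emit:
jog_arm:
  targets:
    - {"turn": [0,0,-5],"slide": [35.5,-11.7,0],"claw": 0}
    - {"turn": [0,0,-5],"slide": [35.5,-11.7,0],"claw": 0}
    - {"turn": [0,0,0],"slide": [0,0,-40],"claw": 0}
    - {"turn": [0,0,0],"slide": [0,0,-40],"claw": 0}
    - {"turn": [0,0,0],"slide": [0,0,-20],"claw": 0}

```text
t: 10.5
eef_pos: [596.1, 266.5, 94.4]
tcp_rot: [-3.14, 0.003, 0.888]
ft_force: [1.3, 0.6, 0.1]
opening: 0.005
grip_force: 0.0
```

Emit:
jog_arm:
  targets:
    - {"turn": [0,0,0],"slide": [0,0,0],"claw": 0}

```text
t: 10.62
eef_pos: [596.4, 266.9, 95.3]
tcp_rot: [-3.14, 0.003, 0.888]
ft_force: [0.4, 0.0, 0.8]
opening: 0.004
grip_force: 0.0
```

Emit:
jog_arm:
  targets:
    - {"turn": [0,0,0],"slide": [11.2,-9.2,0],"claw": 0}
    - {"turn": [0,0,-8],"slide": [6.3,-3,0],"claw": 0}
    - {"turn": [0,0,-8],"slide": [5.8,-3.9,0],"claw": 0}
    - {"turn": [0,0,-8],"slide": [5.3,-4.6,0],"claw": 0}
    - {"turn": [0,0,-8],"slide": [4.5,-5.4,0],"claw": 0}

```text
t: 11.25
eef_pos: [631.4, 241.5, 98.1]
tcp_rot: [-3.141, -0.002, 0.326]
ft_force: [-1.5, 2.2, -0.7]
opening: 0.006
grip_force: 1.4
```

Emit:
jog_arm:
  targets:
    - {"turn": [0,0,-8],"slide": [3.8,-5.9,0],"claw": 0}
    - {"turn": [0,0,-8],"slide": [2.9,-6.4,0],"claw": 0}
    - {"turn": [0,0,-8],"slide": [1.9,-6.7,0],"claw": 0}
    - {"turn": [0,0,0],"slide": [0,0,0],"claw": 0}

```text
t: 11.75
eef_pos: [640.0, 222.2, 97.9]
tcp_rot: [-3.141, -0.002, -0.088]
ft_force: [0.1, 0.3, -0.1]
opening: 0.007
grip_force: 0.0
```

Emit:
jog_arm:
  targets:
    - {"turn": [0,0,-4],"slide": [0.6,-3.5,0],"claw": 0}
    - {"turn": [0,0,-4],"slide": [0.5,-3.5,0],"claw": 0}

```text
t: 12.0
eef_pos: [641.0, 216.2, 97.8]
tcp_rot: [-3.14, -0.002, -0.227]
ft_force: [0.4, 9.3, 0.6]
opening: 0.008
grip_force: 5.3
```

Emit:
jog_arm:
  targets:
    - {"turn": [0,0,-3],"slide": [0,-2.5,0],"claw": 0}

```text
t: 12.12
eef_pos: [641.4, 215.7, 98.0]
tcp_rot: [-3.137, -0.003, -0.279]
ft_force: [3.1, 22.1, -2.3]
opening: 0.003
grip_force: 11.2
```

Emit:
jog_arm:
  targets:
    - {"turn": [0,0,-2],"slide": [0,-2,0],"claw": 0}

```text
t: 12.25
eef_pos: [641.7, 215.5, 98.1]
tcp_rot: [-3.134, -0.003, -0.313]
ft_force: [3.8, 30.2, -3.4]
opening: 0.004
grip_force: 15.0
```

Emit:
jog_arm:
  targets:
    - {"turn": [0,0,-2],"slide": [0,-2,0],"claw": 0}

```text
t: 12.38
eef_pos: [642.0, 215.1, 98.2]
tcp_rot: [-3.131, -0.003, -0.347]
ft_force: [5.5, 40.5, -5.3]
opening: 0.005
grip_force: 19.5
```

The force climbs with no motion, so the lever is on its stop. I'll back off, rise, and move clear to the left.

Emit:
jog_arm:
  targets:
    - {"turn": [0,0,0],"slide": [0,10,0],"claw": 0}
    - {"turn": [0,0,0],"slide": [0,25,0],"claw": 0}
    - {"turn": [0,0,0],"slide": [0,15,40],"claw": 0}
    - {"turn": [0,0,0],"slide": [-20,20,50],"claw": 0}
    - {"turn": [0,0,0],"slide": [-40,40,10],"claw": 0}

```text
t: 13.0
eef_pos: [581.6, 320.5, 200.4]
tcp_rot: [-3.138, -0.005, -0.35]
ft_force: [-0.2, 0.8, -0.5]
opening: 0.005
grip_force: 0.0
```

Emit:
jog_arm:
  targets:
    - {"turn": [0,0,0],"slide": [-40,40,0],"claw": 0}
    - {"turn": [0,0,0],"slide": [-20,40,0],"claw": 0}
    - {"turn": [0,0,0],"slide": [0,0,0],"claw": 0}

```text
t: 13.38
eef_pos: [518.6, 402.6, 197.2]
tcp_rot: [-3.141, -0.0, -0.345]
ft_force: [0.6, -0.4, -0.2]
opening: 0.006
grip_force: 0.0
```

```bash
python3 -c "
from lens import *
lens('pics/i.png');print(state()['ft_force'])"
```

```text
lens px 566.0896606445312 351.326904296875 73.09110260009766 [518.9  82. ] 146.87058407723526 -118.52332021431918 [-3.9  0.3]
13.425 [519.5 401.1 197. ]
[ 0.7 -0.6  0. ]
```

View pics/i.png

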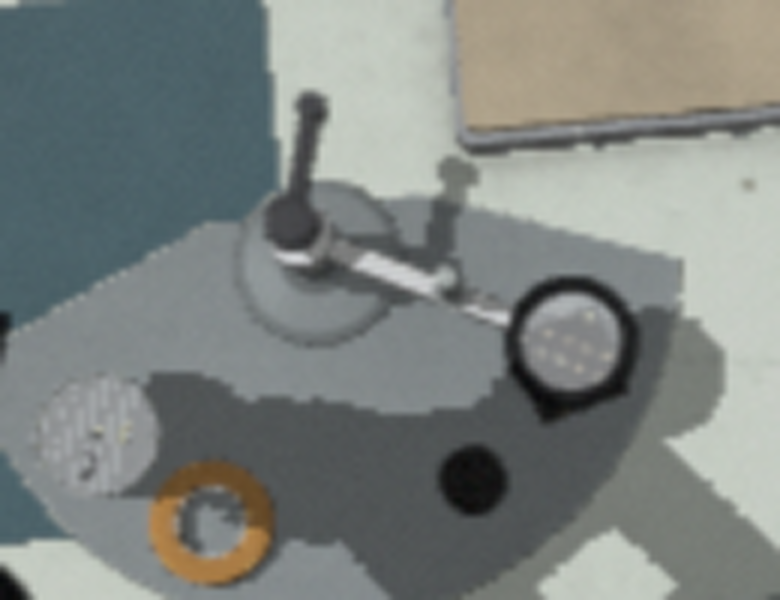

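The lever points to about −9°. Taking the plate's edge as tilted 8°, that is its 1.5 rad stop. The lens is unchanged over the tray, and the arm is clear at (520,401,197). Handing in.

```bash
python3 -c "
from cell import *
print(job_done())"
```

```text
the job is handed in; nothing more can be done
None
```

The job is handed in, with no verdict returned: by my last top-camera measurement the lens is about 3 mm off the chip tray's centre, the lock lever was pushed clockwise onto its stop, and the arm is clear of everything.

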